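# Save two corks in the narrow-necked jar

### The job

Drop the two plain wine corks, one after the other, through the neck of the blue jar so that both end up inside it. Leave the black-capped bottle stopper and the green-and-white mug standing where they are, and keep the jar upright in its place.

Things in the scene. Friction and masses are not known exactly. Their poses are not given: they have to be found in the camera images.
- cork_1_center (a point): Centre (half-way up) of a plain natural wine cork, a light-brown cylinder 24 mm in diameter and 45 mm tall, standing loose on end on the worktop (so 22.5 mm below this point); z runs along its axis. 10 to 20 g.
- cork_2_center (a point): Centre of a second, identical wine cork: 24 mm in diameter, 45 mm tall, standing loose on end on the worktop. The two corks and the stopper stand in the same area to the left, about 80 mm or more apart, and may change places.
- stopper_center (a point): Centre (half-way up) of a re-usable bottle stopper that looks like a cork with a black cap: 48 mm tall, cork shank 22 mm in diameter, round black cap 34 mm in diameter and 16 mm thick on top. Loose; it stays where it stands.
- jar: Blue stoneware jar, loose, 0.8 kg, 150 mm tall, belly 128 mm in diameter; origin at the centre of its underside, z up. Wide inside, with a floor 6 mm thick; it narrows at 118 mm to a neck. It stands to the right of the dish rack (plates in it stand up to about 0.25 m high); a wall shelf some 0.5 m up and a plant that hangs lower are over the back of the worktop, so cross with the hand near the front edge.
- jar_mouth (a point): Centre of the jar's open mouth, at the height of its rim (150 mm above the worktop). The rim is 72 mm across outside, and the narrowest part of the neck below it is 56 mm clear.
- mug_3: Green-and-white mug, loose, 107 mm tall, 90 mm in diameter plus a handle; origin at the middle of its underside. It stands behind the jar and stays where it is.
Not all that is in view belongs to the job. Leave any red or turquoise look-alike of the part that bears cork_2_center alone.

How it is judged:
By the outcome, as a careful person would: the job done as asked, in the order asked, and still so for the second after the job is handed in, with the robot touching nothing.
It also fails if it takes over 67 s, if anything falls off the work surface, if the arm or the gripper's body presses on something with over 40 N, if the wrist force passes 120 N, or if a joint passes its speed limit or range.

### The arm

A 6-joint arm with a two-finger parallel gripper is mounted at the origin on a cart in front of the work surface, level with it; the furniture and walls round the work are solid. World frame = base frame: x ahead of the robot, y to its left, z up, the work surface at z = 0. Lengths are in m, angles in rad, forces in N, time in s.
With the tool pointing down it reaches from about 0.4 to 0.825 m from the base axis. Payload 7 kg.
Tool frame: the origin (TCP) lies on the centre line of the jaws, within the pads' length; the fingertips stand 11 mm ahead of it and the grasp point (between the pads) lies 8 mm behind it; z points along the fingers, y is the direction in which the jaws open and shut (so a half turn about z gives the same grasp; the last joint's range is limited). The gripper opens to 88 mm and grips with 3 to 60 N. Pads are 19 mm wide; open, the fingers measure 130 mm over their backs; the gripper's body (78 mm by 193 mm) begins 47 mm behind the grasp point.
Start: joints at [-0.854, 0.359, 0.012, 0, -1.224, -0.288], TCP at [0.281, -0.614, 0.238] pointing down, gripper open.
Joint ranges: [-3.07, 3.07], [-1.43, 2.12], [-1.02, 1.25], [-3.03, 1.67], [-3.05, -0], [-3.03, 3.03]. Speed limits (rad/s): [2.39, 2.39, 3.01, 3.14, 3.14, 3.14].

### API

Orientations are given as a unit quaternion [x, y, z, w].
In Python, from bench import sensors, eyes, order gives the robot as it stands.
- The arm moves only by the tool carry_out, never from a script. Its argument "motion" is a list that holds one entry, the list of rows, each a list of 4 numbers: the shift along the world's x, y, z in units of 25 mm (1.0 is 25 mm), then the turn about the world's z in units of 6 degrees (1.0 is 6 degrees). In form: [[[dx, dy, dz, turn], ...]]. A call has 1 to 12 rows; each row shifts and turns the pose as measured when the row begins; what a row does not reach is not made up. A row lasts 1/12 s, in which the tool goes at most 41.7 mm and 7.16 degrees, less where a joint would pass 70% of its speed; a pose out of reach is approached as far as the arm can. A call is refused whole if a number of a shift passes 1 or a number of a turn 1, either way. A call with a gripper value outside its range is refused whole. "fingers" is the finger opening in mm, from 0 to 87.6, set as the call begins (left out, the last holds). The fingers move at their own pace and stop on an object; "grip_force" is the grip in N (left out, the last holds). Time passes only in rows, so rows that do not move let the fingers close. It gives the time, the measured TCP pose, the force and the opening at its end, in the units of the state.
- sensors.state(): the state, without advancing time (a new reading comes with each control period).
- eyes.get_image(name): name is "side" or "top"; returns a dict with "frame" (420x560x3 uint8, red, green, blue), "fx", "fy", "cx", "cy" (pixels), "R" (3x3) and "t" (3): a world point X has camera coordinates R X + t. Camera axes: x right, y down, z forward; pixel columns grow to the right and rows downward; lengths in m; the calibration is good to about 2 mm. A picture is of the moment at which its call begins. There is no depth.
- order.job_done(): hands the job in, once; it reports no verdict.
The state is a dict: "time": time; "qpos": joint angles; "joint_velocities": joint speeds; "joint_efforts": joint torques, N m; "tool_pos": TCP position; "ee_rot": TCP orientation; "ft_force": force on the tool from outside, world axes, zero at the start; "wrist_torque": the same for the moment, N m; "opening": finger opening in m.
Only numpy, scipy, OpenCV 4.12 (cv2) and the standard library are available. Lean on these libraries where they do the work, as an engineer would, in place of code of your own. Each camera call takes 0.05 s, during which the arm holds its last target.

## Working session

There is one attempt and no reset: what is moved stays moved. The work goes in short steps, Python scripts to look and compute and a tool call to move; the robot and the scene stay as the last step left them, time stands still between calls to the robot, and variables do not carry over. Pictures are saved under pics/ and viewed, and the job is handed in when it is done.

Besides the shell and the picture viewer there is one more tool, called after "Call:" by a JSON object that holds its "name" and its "arguments", one argument or row to a line. carry_out: Moves the arm, as the interface text tells. Its arguments: {"type":"object","properties":{"motion":{"type":"array","items":{"type":"array","items":{"type":"array","items":{"type":"number"}}}},"fingers":{"type":"number"},"grip_force":{"type":"number"}},"required":["motion"]}

```bash
mkdir -p pics; cat > h.py <<'E'
import numpy as np, cv2
from bench import sensors, eyes, order
def snap(n,tag):
    d=eyes.get_image(n); np.savez(f'pics/{tag}.npz',**{k:np.array(v) for k,v in d.items()})
    cv2.imwrite(f'pics/{tag}.png',np.array(d['frame'])[:,:,::-1]); return d
def load(tag): return dict(np.load(f'pics/{tag}.npz'))
def ray(d,u,v):
    R=np.array(d['R']);t=np.array(d['t'])
    c=-R.T@t; r=R.T@np.array([(u-d['cx'])/d['fx'],(v-d['cy'])/d['fy'],1]); return c,r
def atz(d,u,v,z):
    c,r=ray(d,u,v); return c+r*(z-c[2])/r[2]
def proj(d,X):
    p=np.array(d['R'])@np.array(X)+np.array(d['t']); return d['fx']*p[0]/p[2]+d['cx'],d['fy']*p[1]/p[2]+d['cy']
E
python3 -c "
from h import *
for n in('side','top'):
    d=snap(n,n+'0'); print(n,ray(d,280,210))
s=sensors.state();print(s['time'],s['tool_pos'],s['ee_rot'],s['opening'])"
```

```text
side (array([-0.00127552,  0.8917157 ,  0.81863395]), array([ 0.38961514, -0.7139106 , -0.58189839]))
top (array([0.30968391, 0.01129177, 1.49813483]), array([ 0.09840038, -0.00551562, -0.99532273]))
0.1 [ 0.28045046 -0.61350315  0.23668601] [-2.12685389e-01  9.77120420e-01  7.45131836e-04 -2.32673846e-04] 0.0878258703942327
```

View pics/top0.png

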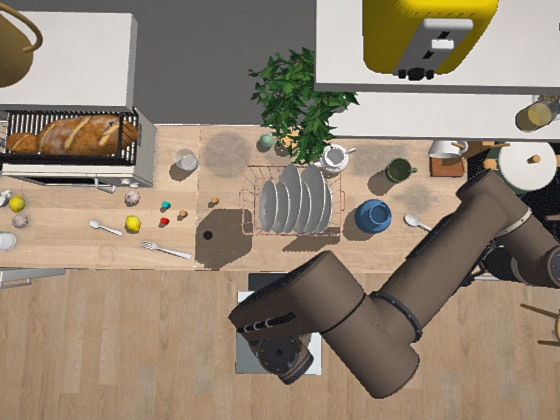

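View pics/side0.png

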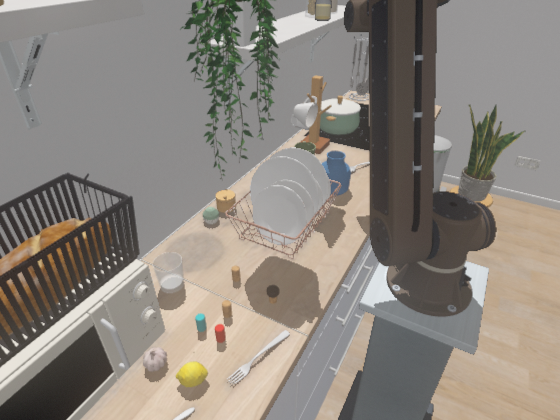

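The top view shows small upright objects at left. (214,201) and (183,213) are plain brown, so they are the corks. (207,236) has a black cap, so it is the stopper. (166,205) turquoise and (165,221) red are the look-alikes. The jar is at (374,215) and the mug at (398,170). I'll confirm this in an enlarged crop.

```bash
python3 -c "
from h import *
d=load('top0');f=d['frame'][:,:,::-1]
a=cv2.resize(f[180:260,145:245],None,fx=5,fy=5,interpolation=cv2.INTER_CUBIC)
s=load('side0')['frame'][:,:,::-1]
b=cv2.resize(s[255:350,180:300],None,fx=4,fy=4,interpolation=cv2.INTER_CUBIC)
c=cv2.resize(f[150:250,330:430],None,fx=4,fy=4,interpolation=cv2.INTER_CUBIC)[:,:]
b=cv2.resize(b,(300,237));c=cv2.resize(c,(300,300))
o=np.zeros((540,800,3),np.uint8);o[:400,:500]=a;o[:237,500:]=b;o[238:538,500:]=c
cv2.imwrite('pics/crop0.png',o)"
```

```text
(no output)
```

View pics/crop0.png

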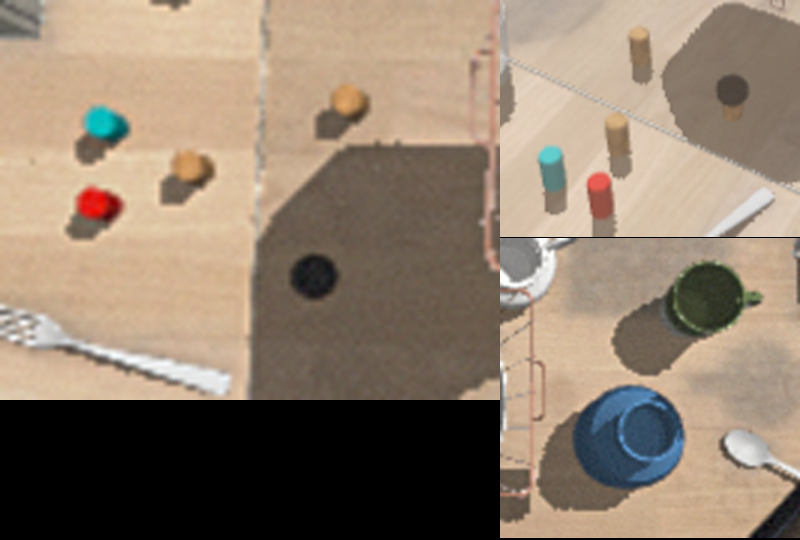

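The crop confirms it: two plain brown corks, a black-capped stopper, and turquoise and red decoys. Next I measure positions by fitting cylinder outlines to the blobs in both views.

```bash
cat > loc.py <<'E'
from h import *
from scipy.optimize import least_squares
def sil(d,x,y,r,z0,z1):
    P=[proj(d,(x+r*np.cos(a),y+r*np.sin(a),z)) for z in(z0,z1) for a in np.linspace(0,6.28,24)]
    h=cv2.convexHull(np.float32(P)); m=cv2.moments(h); return np.array([m['m10']/m['m00'],m['m01']/m['m00']])
def blob(d,u,v,w,f):
    fr=d['frame'][v-w:v+w+1,u-w:u+w+1]; hsv=cv2.cvtColor(fr,cv2.COLOR_RGB2HSV)
    m=f(hsv.astype(int)).astype(np.uint8); n,l,s,c=cv2.connectedComponentsWithStats(m)
    k=1+np.argmax(s[1:,4]); return c[k]+[u-w,v-w],s[k]
def fit(obs,r,z0,z1,g):
    q=least_squares(lambda p:np.concatenate([sil(d,*p,r,z0,z1)-c for d,c in obs]),g); return q.x,q.fun
E
python3 -c "
from loc import *
t=load('top0');s=load('side0')
for u,v in((214,201),(183,213),(236,275),(227,308)):
    d=t if v<250 and u<215 else s
    print(d['frame'][v,u], cv2.cvtColor(d['frame'][v-12:v+13,u-12:u+13],cv2.COLOR_RGB2HSV)[12,:,:].tolist())
"
```

```text
[212 155 100] [[14, 75, 198], [15, 72, 195], [17, 75, 198], [14, 73, 193], [13, 74, 192], [15, 77, 191], [15, 72, 198], [13, 77, 191], [14, 72, 187], [14, 91, 138], [15, 133, 193], [16, 136, 216], [15, 135, 212], [14, 135, 193], [16, 134, 166], [16, 132, 114], [14, 111, 120], [14, 75, 191], [16, 75, 196], [13, 70, 198], [14, 76, 197], [15, 74, 196], [16, 74, 197], [14, 68, 198], [14, 67, 198]]
[209 155 102] [[17, 65, 227], [16, 67, 223], [17, 72, 223], [17, 65, 225], [17, 66, 223], [18, 61, 224], [17, 61, 225], [17, 61, 226], [15, 98, 197], [15, 138, 189], [15, 140, 208], [15, 132, 214], [15, 131, 209], [15, 135, 199], [14, 128, 149], [15, 141, 114], [15, 116, 138], [15, 71, 224], [17, 67, 224], [17, 68, 222], [14, 65, 223], [17, 68, 221], [16, 69, 221], [15, 69, 223], [14, 66, 223]]
[139 112  87] [[16, 48, 211], [16, 49, 210], [16, 50, 209], [15, 50, 208], [15, 50, 208], [16, 50, 208], [16, 50, 208], [16, 54, 199], [15, 83, 144], [15, 94, 138], [15, 95, 142], [16, 95, 142], [14, 95, 139], [15, 93, 135], [15, 94, 130], [15, 84, 139], [15, 64, 180], [14, 51, 209], [15, 51, 210], [15, 50, 210], [15, 52, 210], [15, 51, 210], [15, 51, 210], [15, 49, 212], [15, 49, 214]]
[149 121  92] [[15, 53, 215], [15, 53, 216], [16, 52, 215], [15, 53, 216], [16, 52, 215], [16, 54, 214], [15, 58, 208], [15, 74, 169], [15, 94, 144], [16, 97, 147], [15, 98, 149], [15, 99, 150], [15, 98, 149], [14, 95, 137], [14, 91, 131], [14, 92, 130], [15, 66, 166], [15, 47, 222], [16, 46, 223], [15, 48, 223], [15, 46, 221], [15, 46, 222], [15, 47, 223], [16, 48, 222], [16, 48, 223]]
```

```bash
python3 -c "
from loc import *
t=load('top0');s=load('side0')
for tu,su in(((214,201),(236,275)),((183,213),(227,308))):
    ct,st=blob(t,*tu,9,lambda h:(h[...,1]>104)&(h[...,2]>60)); cs,ss=blob(s,*su,14,lambda h:(h[...,1]>70))
    print(ct,st,cs,ss)
    print(fit([(t,ct),(s,cs)],.012,0,.045,(.6,.2)), fit([(t,ct)],.012,0,.045,(.6,.2))[0], fit([(s,cs)],.012,0,.045,(.6,.2))[0])
print('stopper',atz(t,207.8,235.2,.048),atz(s,272.7,291,.048))
print('red',atz(t,165,221,.03),'turq',atz(t,166,205,.03))
print('jar top',atz(t,378.3,214,.15)); print('mug',atz(t,400,169,.107))
print('rack',[atz(t,u,v,.1)for u,v in((243,240),(345,238),(345,165))], 'plates', [atz(t,u,v,.2) for u,v in ((260,230),(330,235))])
f=t['frame'][:,:,::-1][185:245,345:405];a=cv2.resize(f,None,fx=10,fy=10,interpolation=cv2.INTER_CUBIC)
cv2.imwrite('pics/jar_t.png',a)
f=s['frame'][:,:,::-1][135:205,300:370];a=cv2.resize(f,None,fx=8,fy=8,interpolation=cv2.INTER_CUBIC)
cv2.imwrite('pics/jar_s.png',a)
"
```

```text
[214.51351351 199.91891892] [ 6  5  8  7 37] [235.45454545 273.42975207] [  9   5   9  16 121]
(array([0.49142133, 0.25357769]), array([ 0.19159191, -0.24066873,  0.1148926 ,  0.17834067])) [0.49048103 0.25427963] [0.49211518 0.253144  ]
[183.09756098 213.14634146] [ 6  6  8  7 41] [226.38255034 308.60402685] [  9   6  10  18 149]
(array([0.43932621, 0.37172676]), array([ 0.13473954, -0.36203799,  0.16661074,  0.35951442])) [0.43793285 0.37217976] [0.44039423 0.37096579]
stopper [0.35477358 0.27082138 0.048     ] [0.35347703 0.27924936 0.048     ]
red [0.40655826 0.43776056 0.03      ] turq [0.46750715 0.43694653 0.03      ]
jar top [ 0.43401233 -0.33982843  0.15      ]
mug [ 0.60434336 -0.43310306  0.107     ]
rack [array([0.33781351, 0.134756  , 0.1       ]), array([ 0.35023175, -0.23157927,  0.1       ]), array([ 0.6176633 , -0.23308464,  0.1       ])] plates [array([0.36988155, 0.06998812, 0.2       ]), array([ 0.35659579, -0.16410749,  0.2       ])]
```

View pics/jar_t.png

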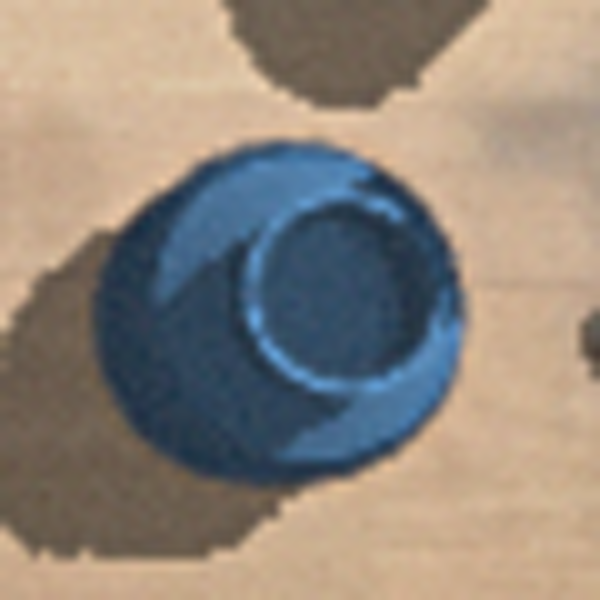

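View pics/jar_s.png

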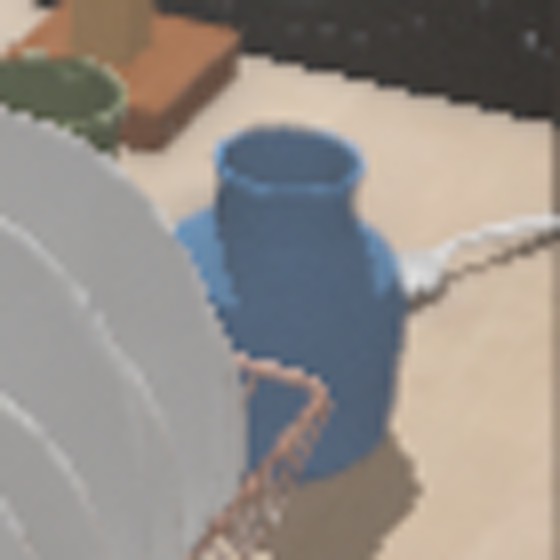

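```bash
python3 -c "
from loc import *
t=load('top0');s=load('side0')
print(atz(t,379.0,213.5,.15),atz(s,335.6,154.4,.15))
for d in(t,s): print([proj(d,(.434,-.342,.15))])
for y in (-.25,0.1,.2): print(y, proj(t,(.33,y,.12)), proj(t,(.33,y,.0)))
st=sensors.state(); from scipy.spatial.transform import Rotation as R
print(R.from_quat(st['ee_rot']).as_matrix().round(3))
"
```

```text
[ 0.43580249 -0.34230594  0.15      ] [ 0.43732086 -0.34407423  0.15      ]
[(np.float64(378.9207780490036), np.float64(214.0126518006391))]
[(np.float64(336.2181873698159), np.float64(154.8262209615996))]
-0.25 (np.float64(351.2137283500883), np.float64(243.66383264838436)) (np.float64(345.30653571648133), np.float64(244.04128447300292))
0.1 (np.float64(252.28288929257477), np.float64(242.24038555643915)) (np.float64(254.28338065540504), np.float64(242.7320797757879))
0.2 (np.float64(223.9772692293325), np.float64(241.83311566013)) (np.float64(228.24318960233813), np.float64(242.3575383701403))
[[-0.91  -0.416 -0.001]
 [-0.416  0.91   0.001]
 [ 0.     0.002 -1.   ]]
```

```bash
python3 -c "
from h import *
t=load('top0');s=load('side0')
for z in (.3,.4,.5): print(z,'plant',atz(t,308,162,z)[:2],atz(t,260,130,z)[:2],'shelf',atz(t,400,138,z)[:2])
# side-view plant low tips vs x assumed plane
for u,v in((218,170),(265,115),(240,130)):
  c,r=ray(s,u,v)
  for x in(.55,.65,.75): print(u,v,x,(c+r*(x-c[0])/r[0]).round(3))
"
```

```text
0.3 plant [ 0.58142918 -0.08145034] [0.68284237 0.07187616] shelf [ 0.66381107 -0.373693  ]
0.4 plant [ 0.55874849 -0.0737098 ] [0.65169742 0.0668196 ] shelf [ 0.63425453 -0.34156099]
0.5 plant [ 0.5360678  -0.06596926] [0.62055247 0.06176304] shelf [ 0.604698   -0.30942899]
218 170 0.55 [0.55  0.214 0.328]
218 170 0.65 [0.65  0.091 0.24 ]
218 170 0.75 [ 0.75  -0.032  0.151]
265 115 0.55 [ 0.55  -0.024  0.393]
265 115 0.65 [ 0.65  -0.19   0.316]
265 115 0.75 [ 0.75  -0.356  0.239]
240 130 0.55 [0.55  0.106 0.397]
240 130 0.65 [ 0.65  -0.036  0.32 ]
240 130 0.75 [ 0.75  -0.179  0.244]
```

Call:
{"name": "carry_out", "arguments": {
  "motion": [
    [[0,0,1,0],[0.2,0.6,1,0],[0.5,1,1,0],[0.6,1,1,0],[0.6,1,0.6,0],[0.6,1,0,0],[0.6,1,0,0],[0.6,1,0,0],[0.6,1,0,0],[0.6,1,0,0],[0.6,1,0,0],[0.6,1,0,0]]
  ],
  "fingers": 50,
  "grip_force": 12
}}

```text
time: 1.1
tool_pos: [0.4323, -0.3377, 0.349]
ee_rot: [-0.208, 0.978, 0.007, -0.003]
ft_force: [1.2, 0.6, -0.0]
opening: 0.0501
```

Call:
{"name": "carry_out", "arguments": {
  "motion": [
    [[0,1,0,0],[0,1,0,0],[0,1,0,0],[0,1,0,0],[0,1,0,0],[0,1,0,0],[0,1,0,0],[0,1,0,0],[0,1,0,0],[0,1,0,0],[0,1,0,0],[0,1,0,0]]
  ]
}}

```text
time: 2.1
tool_pos: [0.4302, -0.0218, 0.3442]
ee_rot: [-0.208, 0.978, 0.009, -0.006]
ft_force: [-0.0, -0.1, -0.1]
opening: 0.0496
```

Call:
{"name": "carry_out", "arguments": {
  "motion": [
    [[0,1,0,0],[0,1,0,0],[0,1,0,0],[0,1,0,0],[0,1,0,0],[0,1,0,0],[0.4,1,0,1],[0.4,1,0,1],[0.4,1,0,1],[0.4,1,0,1],[0.4,1,0,1],[0,0,0,1]]
  ]
}}

```text
time: 3.1
tool_pos: [0.4761, 0.2701, 0.3419]
ee_rot: [-0.513, 0.858, 0.008, -0.01]
ft_force: [-0.2, -0.7, -0.5]
opening: 0.05
```

Call:
{"name": "carry_out", "arguments": {
  "motion": [
    [[0.3,-0.3,-0.5,0],[0.3,-0.4,-1,0],[0,0,-1,0],[0,0,-1,0],[0,0,-1,0],[0,0,-1,0],[0,0,-1,0],[0,0,-1,0],[0,0,-1,0],[0,0,0,0]]
  ]
}}

```text
time: 3.93
tool_pos: [0.4899, 0.2527, 0.118]
ee_rot: [-0.517, 0.856, 0.008, -0.012]
ft_force: [-1.1, -1.3, -0.6]
opening: 0.0499
```

```bash
python3 -c "
from h import *
s=snap('side','s1');t=snap('top','t1');st=sensors.state();print(st['tool_pos'],st['ee_rot'],st['time'])
a=cv2.resize(s['frame'][190:320,170:320,::-1],None,fx=4,fy=4);cv2.imwrite('pics/s1c.png',a)"
```

```text
[0.49224666 0.25428837 0.12243941] [-0.51789345  0.85536345  0.00797366 -0.00872675] 4.0333
```

View pics/s1c.png

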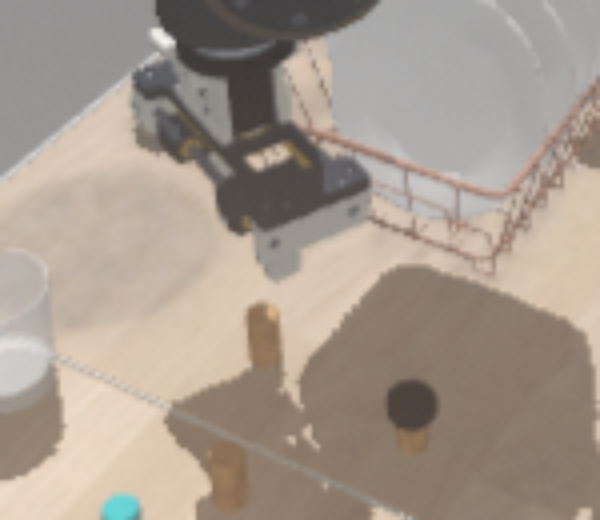

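The gripper is centred over cork A (crop pixel 264,335) and clear of the rack and the stopper. Descending.

Call:
{"name": "carry_out", "arguments": {
  "motion": [
    [[0,0,-1,0],[0,0,-1,0],[0,0,-1,0],[0,0,-0.6,0],[0,0,0,0]]
  ]
}}

```text
time: 4.45
tool_pos: [0.4993, 0.2603, 0.0417]
ee_rot: [-0.519, 0.855, 0.009, 0.001]
ft_force: [-1.0, -0.2, 0.2]
opening: 0.0502
```

Call:
{"name": "carry_out", "arguments": {
  "motion": [
    [[-0.3,-0.25,0,0],[0,0,-0.3,0],[0,0,0,0]]
  ]
}}

```text
time: 4.7
tool_pos: [0.4938, 0.2558, 0.0388]
ee_rot: [-0.52, 0.854, 0.01, 0.004]
ft_force: [-0.0, 0.2, -0.0]
opening: 0.05
```

Call:
{"name": "carry_out", "arguments": {
  "motion": [
    [[-0.1,-0.1,-0.5,0],[-0.1,-0.1,-0.3,0],[0,0,0,0]]
  ]
}}

```text
time: 4.95
tool_pos: [0.4905, 0.2525, 0.0227]
ee_rot: [-0.52, 0.854, 0.01, 0.008]
ft_force: [-0.2, -0.8, -0.2]
opening: 0.0501
```

Call:
{"name": "carry_out", "arguments": {
  "motion": [
    [[0,0,0.1,0],[0,0,0,0],[0,0,0,0],[0,0,0,0],[0,0,0,0],[0,0,0,0]]
  ],
  "fingers": 10,
  "grip_force": 12
}}

```text
time: 5.45
tool_pos: [0.4922, 0.2539, 0.0288]
ee_rot: [-0.52, 0.854, 0.011, 0.01]
ft_force: [-0.4, 0.0, 0.1]
opening: 0.0237
```

Call:
{"name": "carry_out", "arguments": {
  "motion": [
    [[0,0,0.5,0],[0,0,1,0],[0,0,1,0],[0,0,1,0],[0,0,1,0],[0,0,1,0],[0,0,1,0],[0,0,1,0],[0,0,1,0],[0,0,1,0],[0,0,1,0],[0,0,1,0]]
  ]
}}

```text
time: 6.45
tool_pos: [0.4863, 0.2487, 0.3231]
ee_rot: [-0.52, 0.854, 0.009, 0.003]
ft_force: [2.0, 0.5, -0.6]
opening: 0.0234
```

Call:
{"name": "carry_out", "arguments": {
  "motion": [
    [[-0.4,0,1,-1],[-0.6,0,0.5,-1],[-0.6,0,0,-1],[-0.6,-0.3,0,-1],[-0.4,-1,0,-1],[0,-1,0,-1],[0,-1,0,0],[0,-1,0,0],[0,-1,0,0],[0,-1,0,0],[0,-1,0,0],[0,-1,0,0]]
  ]
}}

```text
time: 7.45
tool_pos: [0.4172, 0.0369, 0.3696]
ee_rot: [-0.218, 0.976, 0.01, 0.011]
ft_force: [0.6, -0.3, -0.2]
opening: 0.0236
```

Call:
{"name": "carry_out", "arguments": {
  "motion": [
    [[0,-1,0,0],[0,-1,0,0],[0,-1,0,0],[0,-1,0,0],[0,-1,0,0],[0,-1,0,0],[0,-1,0,0],[0,-1,0,0],[0,-1,0,0],[0,-1,0,0],[0,-1,0,0],[0,-1,0,0]]
  ]
}}

```text
time: 8.45
tool_pos: [0.4115, -0.2784, 0.3711]
ee_rot: [-0.219, 0.976, 0.011, 0.014]
ft_force: [1.1, 0.4, 0.5]
opening: 0.0233
```

Call:
{"name": "carry_out", "arguments": {
  "motion": [
    [[0.3,-1,0,0],[0.3,-0.7,0,0],[0,-0.5,-0.5,0],[0,0,-1,0],[0,0,-1,0],[0,0,-1,0],[0,0,0,0],[0,0,0,0]]
  ]
}}

```text
time: 9.12
tool_pos: [0.4247, -0.3424, 0.2799]
ee_rot: [-0.215, 0.976, 0.011, 0.013]
ft_force: [-0.3, -0.6, 1.2]
opening: 0.0235
```

Call:
{"name": "carry_out", "arguments": {
  "motion": [
    [[0.45,0,0,0],[0,0,-1,0],[0,0,-1,0],[0,0,-1,0],[0,0,-0.6,0],[0,0,0,0],[0,0,0,0]]
  ]
}}

```text
time: 9.7
tool_pos: [0.4456, -0.345, 0.1999]
ee_rot: [-0.217, 0.976, 0.005, 0.019]
ft_force: [1.2, 0.3, 0.5]
opening: 0.0237
```

```bash
python3 -c "
from h import *
s=snap('side','s2');t=snap('top','t2');st=sensors.state();print(st['tool_pos'],st['ee_rot'],st['time'])
a=cv2.resize(s['frame'][90:210,280:400,::-1],None,fx=5,fy=5,interpolation=2);cv2.imwrite('pics/s2c.png',a)"
```

```text
[ 0.4458098  -0.34500254  0.20036839] [-0.21670611  0.97602181  0.00432193  0.02003025] 9.8
```

View pics/s2c.png

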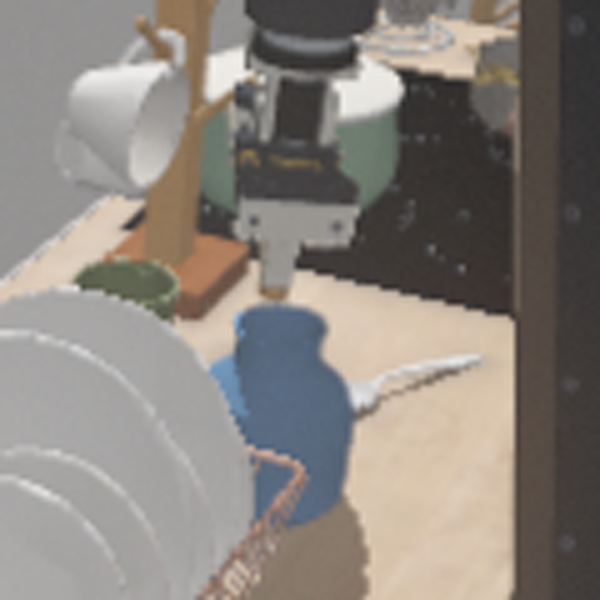

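View pics/t2.png

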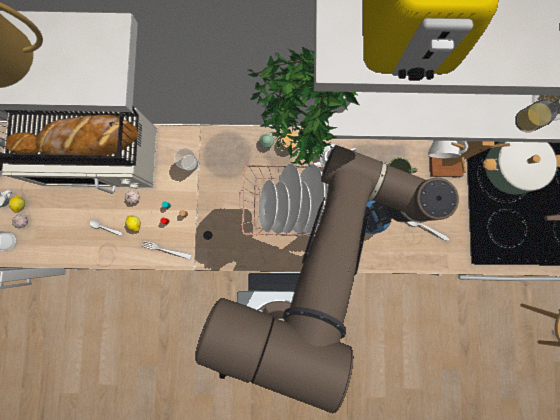

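Call:
{"name": "carry_out", "arguments": {
  "motion": [
    [[-0.4,0.1,0,0],[0,0,-0.6,0],[0,0,-0.4,0],[0,0,0,0],[0,0,0,0]]
  ]
}}

```text
time: 10.22
tool_pos: [0.4376, -0.3436, 0.1817]
ee_rot: [-0.217, 0.976, 0.001, 0.024]
ft_force: [-1.1, 0.3, 0.6]
opening: 0.0238
```

Call:
{"name": "carry_out", "arguments": {
  "motion": [
    [[0,0,-0.4,0],[-0.1,0,0,0],[0,0,0,0]]
  ]
}}

```text
time: 10.47
tool_pos: [0.4355, -0.344, 0.1726]
ee_rot: [-0.217, 0.976, 0.0, 0.025]
ft_force: [-0.5, -0.6, 0.1]
opening: 0.0237
```

```bash
python3 -c "
from h import *
s=snap('side','s3');st=sensors.state();print(st['tool_pos'],st['ee_rot'],st['time'],st['ft_force'])
from scipy.spatial.transform import Rotation as R
M=R.from_quat(st['ee_rot']).as_matrix();print(M[:,2], 'cork bottom',st['tool_pos']+M[:,2]*.029)
a=cv2.resize(s['frame'][120:190,300:370,::-1],None,fx=8,fy=8,interpolation=2);cv2.imwrite('pics/s3c.png',a)"
```

```text
[ 0.43547727 -0.34387799  0.1723526 ] [-2.17283022e-01  9.75793246e-01  4.72903947e-04  2.48073621e-02] 10.5167 [-0.25094049 -0.24482321 -1.14271215]
[ 0.0482082   0.01170335 -0.99876874] cork bottom [ 0.43687531 -0.34353859  0.1433883 ]
```

View pics/s3c.png

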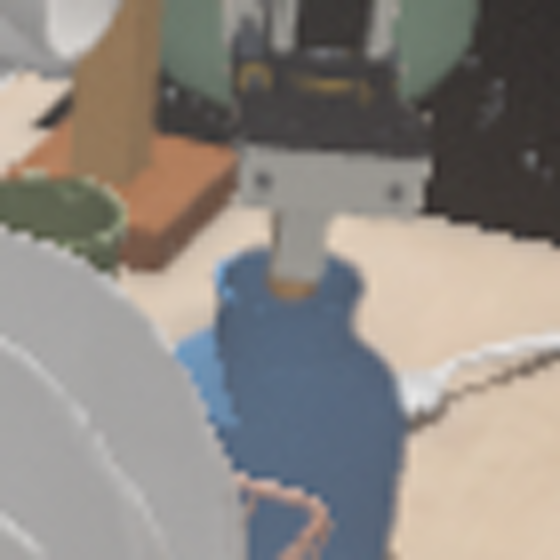

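Seen from the side, the cork is centred in the mouth (crop pixel 292,288; rim centre about 288,279). Releasing.

Call:
{"name": "carry_out", "arguments": {
  "motion": [
    [[0,0,0,0],[0,0,0,0],[0,0,0,0],[0,0,0,0],[0,0,0,0]]
  ],
  "fingers": 50
}}

```text
time: 10.93
tool_pos: [0.4359, -0.3442, 0.1731]
ee_rot: [-0.217, 0.976, 0.0, 0.025]
ft_force: [0.6, -0.6, -0.4]
opening: 0.048
```

Call:
{"name": "carry_out", "arguments": {
  "motion": [
    [[0,0,1,0],[0,0,1,0],[0,0,1,0],[0,0,1,0],[0,0,1,0],[0,0,1,0],[0,0,1,0],[-0.2,0.5,0.5,0],[-0.2,1,0,0],[-0.2,1,0,0],[0,1,0,0],[0,1,0,0]]
  ]
}}

```text
time: 11.93
tool_pos: [0.4175, -0.2308, 0.369]
ee_rot: [-0.214, 0.977, 0.001, 0.024]
ft_force: [0.8, 0.8, -0.2]
opening: 0.0499
```

```bash
python3 -c "
from h import *
s=snap('side','s4');t=snap('top','t4')
a=cv2.resize(s['frame'][120:190,300:370,::-1],None,fx=5,fy=5,interpolation=2);b=cv2.resize(t['frame'][180:250,340:410,::-1],None,fx=5,fy=5,interpolation=2);cv2.imwrite('pics/s4c.png',np.hstack([a,b]))"
```

```text
(no output)
```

View pics/s4c.png

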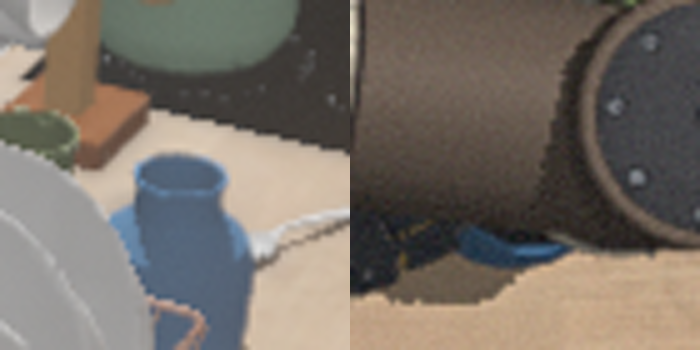

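View pics/s4.png

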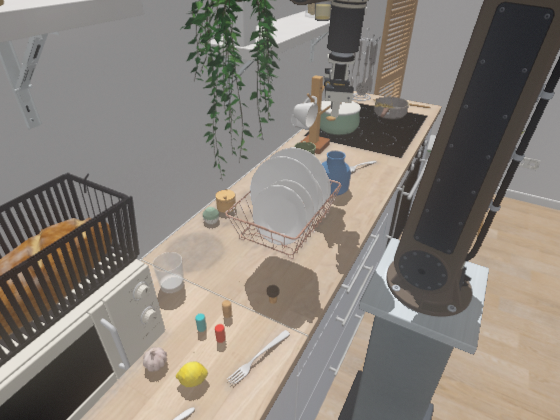

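Cork 1 is in the jar: the gripper is empty, nothing lies outside, and the jar has not moved. Going for cork 2, which is at side-view pixel (227,308).

Call:
{"name": "carry_out", "arguments": {
  "motion": [
    [[0,1,0,0],[0,1,0,0],[0,1,0,0],[0,1,0,0],[0,1,0,0],[0,1,0,0],[0,1,0,0],[0,1,0,0],[0,1,0,0],[0,1,0,0],[0,1,0,0],[0,1,0,0]]
  ]
}}

```text
time: 13.03
tool_pos: [0.4164, 0.0781, 0.3712]
ee_rot: [-0.213, 0.977, 0.0, 0.026]
ft_force: [1.3, -0.7, 0.3]
opening: 0.0498
```

Call:
{"name": "carry_out", "arguments": {
  "motion": [
    [[0,1,0,0],[0,1,0,0],[0,1,0,0],[0,1,0,1],[0,1,0,1],[0,1,0,1],[0,1,0,1],[0,1,0,1],[0,0.8,0,1],[0,0.5,-0.5,0],[0,0,-1,0],[0,0,-1,0]]
  ]
}}

```text
time: 14.03
tool_pos: [0.4195, 0.3279, 0.3121]
ee_rot: [-0.521, 0.853, 0.01, 0.03]
ft_force: [0.4, -0.5, 0.3]
opening: 0.0501
```

Call:
{"name": "carry_out", "arguments": {
  "motion": [
    [[0.4,0.9,0,0],[0.4,0.9,0,0],[0,0,-1,0],[0,0,-1,0],[0,0,-1,0],[0,0,-1,0],[0,0,-1,0],[0,0,-1,0],[0,0,-0.6,0],[0,0,0,0],[0,0,0,0]]
  ]
}}

```text
time: 14.95
tool_pos: [0.4421, 0.3704, 0.1311]
ee_rot: [-0.521, 0.853, 0.007, 0.025]
ft_force: [0.5, 0.1, 0.5]
opening: 0.0501
```

```bash
python3 -c "
from loc import *
from scipy.spatial.transform import Rotation as R
s=snap('side','s5');st=sensors.state();print(st['tool_pos'],R.from_quat(st['ee_rot']).as_matrix().round(3),st['time'])
cs,ss=blob(s,227,308,14,lambda h:(h[...,1]>70));print(ss,fit([(s,cs)],.012,0,.045,(.44,.37))[0])
a=cv2.resize(s['frame'][220:350,150:300,::-1],None,fx=4,fy=4);cv2.imwrite('pics/s5c.png',a)"
```

```text
[0.44203583 0.37041467 0.13125834] [[-0.457 -0.889  0.035]
 [-0.888  0.458  0.038]
 [-0.049 -0.013 -0.999]] 15.0
[  9   6  10  18 145] [0.43983171 0.37149588]
```

View pics/s5c.png

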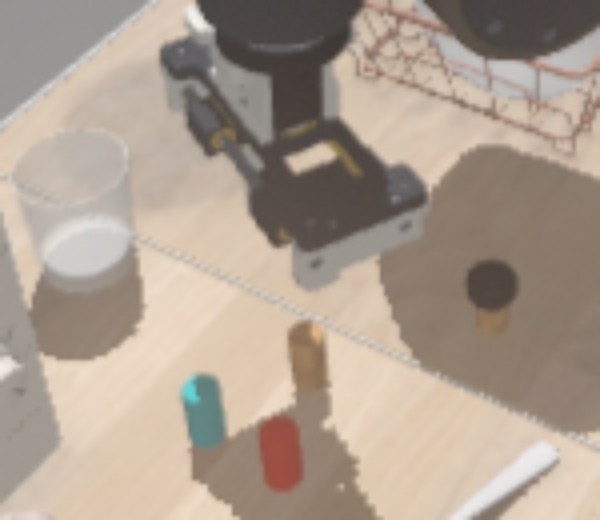

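The gripper is centred over the brown cork (crop 308,355). The turquoise (205,410) and red (281,455) look-alikes are clear of the fingers.

Call:
{"name": "carry_out", "arguments": {
  "motion": [
    [[0,0,-1,0],[0,0,-1,0],[0,0,-0.6,0],[0,0,0,0],[0,0,0,0]]
  ]
}}

```text
time: 15.42
tool_pos: [0.4465, 0.3752, 0.0728]
ee_rot: [-0.521, 0.853, 0.01, 0.031]
ft_force: [0.3, 0.5, 0.6]
opening: 0.0502
```

Call:
{"name": "carry_out", "arguments": {
  "motion": [
    [[-0.3,-0.2,0,0],[0,0,-0.6,0],[0,0,-0.6,0],[-0.2,-0.2,0,0],[0,0,0,0]]
  ]
}}

```text
time: 15.83
tool_pos: [0.4351, 0.3679, 0.051]
ee_rot: [-0.521, 0.853, 0.012, 0.037]
ft_force: [-0.4, -0.8, 0.0]
opening: 0.0501
```

Call:
{"name": "carry_out", "arguments": {
  "motion": [
    [[0.15,0.15,-0.5,0],[0,0,-0.3,0],[0,0,0,0]]
  ]
}}

```text
time: 16.08
tool_pos: [0.4396, 0.3734, 0.0343]
ee_rot: [-0.522, 0.852, 0.013, 0.04]
ft_force: [-0.8, -0.4, -0.1]
opening: 0.0502
```

Call:
{"name": "carry_out", "arguments": {
  "motion": [
    [[-0.1,-0.1,-0.3,0],[0,0,0,0],[0,0,0,0]]
  ]
}}

```text
time: 16.33
tool_pos: [0.4371, 0.371, 0.0265]
ee_rot: [-0.522, 0.852, 0.013, 0.04]
ft_force: [0.1, 1.0, 0.0]
opening: 0.0497
```

Call:
{"name": "carry_out", "arguments": {
  "motion": [
    [[0,0,0,0],[0,0,0,0],[0,0,0,0],[0,0,0,0],[0,0,0,0],[0,0,0,0]]
  ],
  "fingers": 10,
  "grip_force": 12
}}

```text
time: 16.83
tool_pos: [0.4373, 0.3712, 0.027]
ee_rot: [-0.522, 0.852, 0.014, 0.04]
ft_force: [0.8, 0.8, 0.7]
opening: 0.0239
```

Call:
{"name": "carry_out", "arguments": {
  "motion": [
    [[0,0,0.5,0],[0,0,1,0],[0,0,1,0],[0,0,1,0],[0,0,1,0],[0,0,1,0],[0,0,1,0],[0,0,1,0],[0,0,1,0],[0,0,1,0],[0,0,1,0],[0,0,1,0]]
  ]
}}

```text
time: 17.83
tool_pos: [0.4327, 0.3645, 0.3217]
ee_rot: [-0.521, 0.853, 0.011, 0.034]
ft_force: [-0.9, 0.5, -0.5]
opening: 0.0235
```

```bash
python3 -c "
from h import *
s=snap('side','s6');print(sensors.state()['tool_pos'])"
```

```text
[0.43447352 0.36580199 0.32778017]
```

View pics/s6.png

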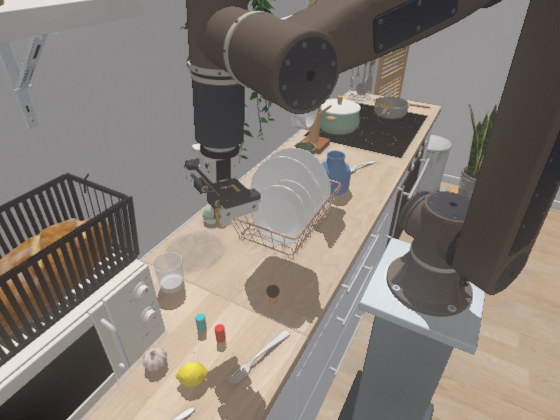

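Cork 2 is lifted (held near pixel 218,212). The stopper (272,292) and both look-alikes are still in place. Crossing back.

Call:
{"name": "carry_out", "arguments": {
  "motion": [
    [[0,-0.5,1,-1],[-0.1,-1,0.7,-1],[-0.1,-1,0,-1],[-0.2,-1,0,-1],[-0.2,-1,0,-1],[0,-1,0,-1],[0,-1,0,0],[0,-1,0,0],[0,-1,0,0],[0,-1,0,0],[0,-1,0,0],[0,-1,0,0]]
  ]
}}

```text
time: 18.88
tool_pos: [0.416, 0.0698, 0.3738]
ee_rot: [-0.219, 0.975, 0.002, 0.043]
ft_force: [-0.3, -0.2, -0.7]
opening: 0.0238
```

Call:
{"name": "carry_out", "arguments": {
  "motion": [
    [[0,-1,0,0],[0,-1,0,0],[0,-1,0,0],[0,-1,0,0],[0,-1,0,0],[0,-1,0,0],[0,-1,0,0],[0,-1,0,0],[0,-1,0,0],[0,-1,0,0],[0,-1,0,0],[0,-1,0,0]]
  ]
}}

```text
time: 19.88
tool_pos: [0.41, -0.2454, 0.3743]
ee_rot: [-0.22, 0.974, 0.003, 0.048]
ft_force: [0.5, 0.4, -0.2]
opening: 0.0232
```

Call:
{"name": "carry_out", "arguments": {
  "motion": [
    [[0.3,-1,0,0],[0.3,-1,0,0],[0.2,-1,0,0],[0.1,-0.8,0,0],[0,0,-1,0],[0,0,-1,0],[0,0,-1,0],[0,0,-1,0],[0,0,0,0],[0,0,0,0]]
  ]
}}

```text
time: 20.72
tool_pos: [0.4301, -0.352, 0.2686]
ee_rot: [-0.216, 0.975, 0.003, 0.048]
ft_force: [-0.9, 0.2, 1.1]
opening: 0.0237
```

Call:
{"name": "carry_out", "arguments": {
  "motion": [
    [[0,0.3,-1,0],[0,0,-1,0],[0,0,-0.7,0],[0,0,0,0],[0,0,0,0]]
  ]
}}

```text
time: 21.13
tool_pos: [0.4338, -0.3461, 0.2079]
ee_rot: [-0.217, 0.975, -0.001, 0.051]
ft_force: [0.3, -0.2, 1.2]
opening: 0.0237
```

Call:
{"name": "carry_out", "arguments": {
  "motion": [
    [[0,0,-0.6,0],[-0.1,0.1,-0.6,0],[0,0,0,0],[0,0,0,0]]
  ]
}}

```text
time: 21.47
tool_pos: [0.4359, -0.3461, 0.1868]
ee_rot: [-0.218, 0.974, -0.005, 0.056]
ft_force: [1.2, -0.4, 0.3]
opening: 0.0236
```

```bash
python3 -c "
from h import *
s=snap('side','s7');st=sensors.state();print(st['tool_pos'],st['ee_rot'],st['time'],st['ft_force'])
from scipy.spatial.transform import Rotation as R
M=R.from_quat(st['ee_rot']).as_matrix();print(M[:,2], 'cork bottom',st['tool_pos']+M[:,2]*.027,'top',st['tool_pos']-M[:,2]*.018)
a=cv2.resize(s['frame'][120:190,300:370,::-1],None,fx=8,fy=8,interpolation=2);cv2.imwrite('pics/s7c.png',a)"
```

```text
[ 0.43591661 -0.34607628  0.18685821] [-0.217949    0.97435444 -0.00525644  0.05571378] 21.5167 [ 0.18305964 -0.33782244  0.0166969 ]
[ 0.11086122  0.01404225 -0.99373669] cork bottom [ 0.43890986 -0.34569714  0.16002732] top [ 0.43392111 -0.34632904  0.20474547]
```

View pics/s7c.png

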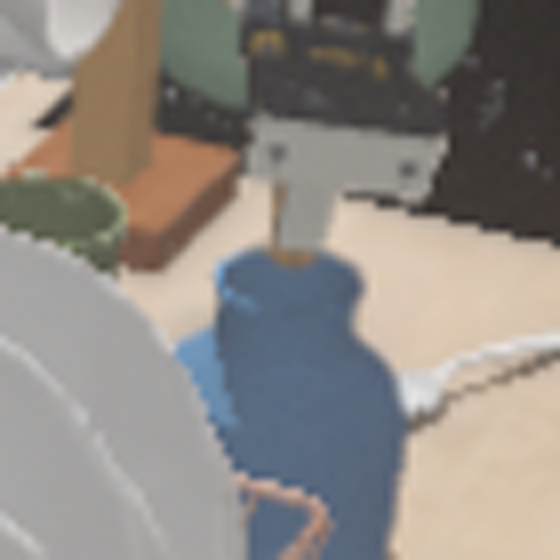

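Call:
{"name": "carry_out", "arguments": {
  "motion": [
    [[-0.2,0.1,-0.4,0],[-0.1,0,-0.2,0],[0,0,0,0],[0,0,0,0]]
  ]
}}

```text
time: 21.85
tool_pos: [0.4295, -0.3444, 0.1746]
ee_rot: [-0.218, 0.974, -0.007, 0.058]
ft_force: [-0.8, 0.1, 1.2]
opening: 0.0235
```

```bash
python3 -c "
from h import *
s=snap('side','s8');st=sensors.state();print(st['tool_pos'],st['ee_rot'],st['time'],st['ft_force'])
print(proj(s,(.436,-.343,.15)))
a=cv2.resize(s['frame'][120:190,300:370,::-1],None,fx=8,fy=8,interpolation=2);cv2.imwrite('pics/s8c.png',a)"
```

```text
[ 0.42949972 -0.34433329  0.17464938] [-0.21821874  0.97415714 -0.00702513  0.05787138] 21.9 [-1.28877268 -0.50645996 -0.08306584]
(np.float64(335.82041165641823), np.float64(154.59625496874327))
```

View pics/s8c.png

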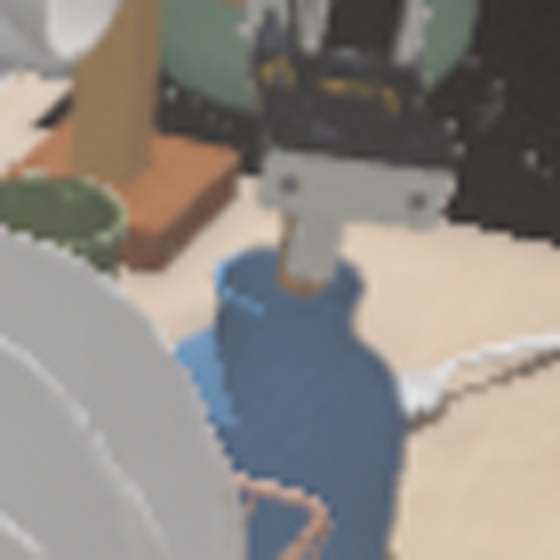

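Call:
{"name": "carry_out", "arguments": {
  "motion": [
    [[0.2,0.05,-0.1,0],[0,0,0,0],[0,0,0,0]]
  ]
}}

```text
time: 22.15
tool_pos: [0.4353, -0.3433, 0.1724]
ee_rot: [-0.218, 0.974, -0.007, 0.058]
ft_force: [-0.4, -0.6, -0.2]
opening: 0.0236
```

Call:
{"name": "carry_out", "arguments": {
  "motion": [
    [[0,0,0,0],[0,0,0,0],[0,0,0,0],[0,0,0,0],[0,0,0,0]]
  ],
  "fingers": 50
}}

```text
time: 22.57
tool_pos: [0.4358, -0.3433, 0.1724]
ee_rot: [-0.218, 0.974, -0.007, 0.058]
ft_force: [0.8, 0.1, -0.2]
opening: 0.0483
```

Call:
{"name": "carry_out", "arguments": {
  "motion": [
    [[0,0,1,0],[0,0,1,0],[0,0,1,0],[0,0,1,0],[0,0,1,0],[0,0,1,0],[0,0,1,0],[0,-0.5,0.5,0],[0,-1,0,0],[-0.2,-1,0,0],[-0.4,-1,0,0],[-0.5,-1,0,0]]
  ]
}}

```text
time: 23.57
tool_pos: [0.4058, -0.4549, 0.372]
ee_rot: [-0.222, 0.973, -0.008, 0.059]
ft_force: [1.6, 0.3, -0.1]
opening: 0.0498
```

Call:
{"name": "carry_out", "arguments": {
  "motion": [
    [[-0.5,-1,0,0],[-0.5,-1,0,0],[-0.5,-1,0,0],[-0.5,-1,0,0],[-0.5,-1,0,0],[-0.5,-1,0,0],[-0.5,-1,0,0],[0,0,0,0],[0,0,0,0],[0,0,0,0]]
  ]
}}

```text
time: 24.4
tool_pos: [0.3091, -0.6429, 0.3684]
ee_rot: [-0.219, 0.974, -0.007, 0.058]
ft_force: [1.1, 0.0, 0.2]
opening: 0.0501
```

```bash
python3 -c "
from h import *
s=snap('side','s9');t=snap('top','t9');st=sensors.state();print(st['tool_pos'],st['time'],st['ft_force'])
a=cv2.resize(s['frame'][120:190,300:370,::-1],None,fx=5,fy=5,interpolation=2);b=cv2.resize(t['frame'][180:250,340:410,::-1],None,fx=5,fy=5,interpolation=2);cv2.imwrite('pics/s9c.png',np.hstack([a,b]))"
```

```text
[ 0.30968995 -0.64214667  0.36891364] 24.5 [ 1.15601314 -0.53910042  0.35981705]
```

View pics/s9c.png

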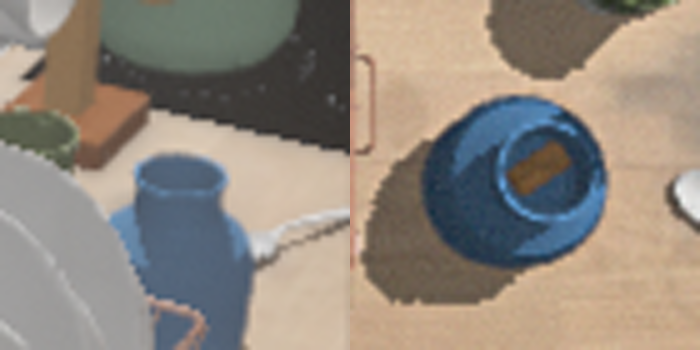

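View pics/t9.png

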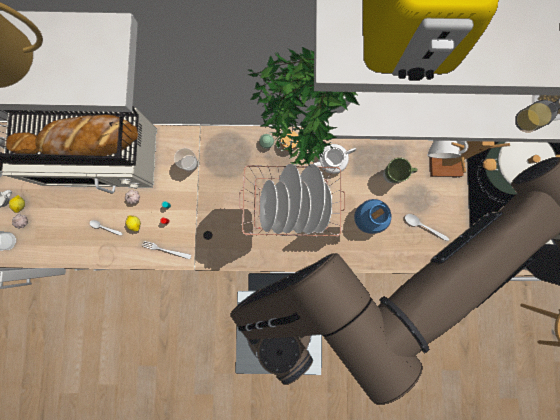

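View pics/s9.png

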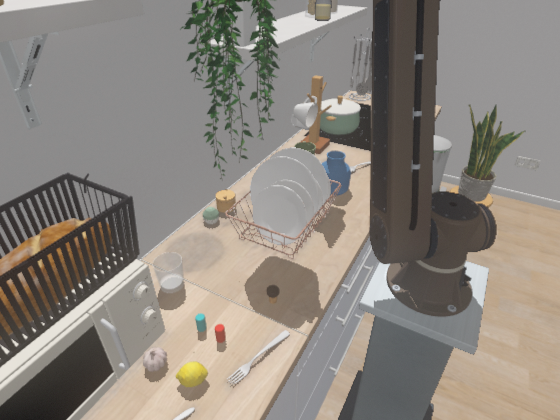

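The top view shows a cork lying inside the jar at (379,213). No cork is left outside, and the jar, mug (400,169) and stopper (208,235) have not moved. Handing in.

```bash
python3 -c "
from h import *
a=load('top0')['frame'].astype(int);b=load('t9')['frame'].astype(int)
D=abs(a-b).max(2)
for n,(u,v) in dict(jar=(374,215),mug=(398,170),stopper=(207,236),decoys=(165,213)).items(): print(n,(D[v-18:v+19,u-18:u+19]>40).sum())
print(order.job_done())"
```

```text
jar 67
mug 0
stopper 0
decoys 58
the job is handed in; nothing more can be done
None
```

I dropped both plain wine corks through the neck of the blue jar, one after the other, and handed the job in at about 24.5 s. The job-done call gives no verdict.

**Corks:** My last top view shows one cork lying inside the jar. The other isn't visible; it went in through the neck, and no cork shows anywhere outside the jar.

**Left in place:** The mug and stopper areas are pixel-identical to the first picture, and the jar is upright where it stood. Pixels did change in two areas:
- **Jar:** 67 changed, which fits the cork now visible in its mouth.
- **Red and turquoise look-alikes:** 58 changed. I think this is the cork missing from beside them. Both look in place, but I did not check this closely.

**Faults:** The gripper's tilt drifted to about 6° by the second drop. I allowed for it, and the cork still cleared the neck. The wrist force readings I saw stayed under about 2 N throughout.

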